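# Make up two breakfast trays

### The job

Make up the two breakfast trays, with each thing standing upright in its own compartment. On the short tray put the egg cup in the compartment next to the handle and the salt shaker in the far one; on the long tray put the tea cup next to the handle, the small jam jar in the middle and the tea tin at the far end. Set each thing down rather than dropping it, and leave the pepper mill and the big jar standing where they are.

Things in the scene. Friction and masses are not known exactly. Their poses are not given: they have to be found in the camera images.
- short_tray: Short wooden tray lying on one side: a row of TWO compartments, each 70 x 70 mm inside, and a handle 70 mm long at one end (-x); 158 x 82 mm without it. Walls 6 mm, rim 14 mm high, floor 5 mm thick; immovable. Origin: underside, middle of the row; x along the row away from the handle, y across, z up. Compartment centres: x = -38 mm (next to the handle) and +38 mm (far end).
- long_tray: Long wooden tray lying on the other side: a row of THREE compartments, each 70 x 70 mm inside, and the same handle at one end (-x); 234 x 82 mm without it. Walls 6 mm, rim 14 mm high, floor 5 mm thick; immovable. Origin: underside, middle of the row; x along the row away from the handle, y across, z up. Compartment centres: x = -76 mm (next to the handle), 0 (middle) and +76 mm (far end).
- egg_cup: White ceramic egg cup on a round foot with a brown egg fixed in it, 78 mm tall in all. Foot 44 mm across, narrow stem 22 mm across from 12 to 18 mm up, bowl 48 to 50 mm across from 32 to 52 mm up (grip there, about 42 mm up), egg above it. Round; about 0.13 kg. Origin: centre of its underside, z up along its axis. 
- salt_shaker: Straight clear glass salt shaker with a domed steel cap, round, 44 mm across (cap 45 mm), 80 mm tall, glass up to 60 mm; about 0.14 kg. Origin: centre of its underside, z up along its axis. 
- tea_cup: White ceramic tea cup without a handle, open at the top, 62 mm tall, 46 mm across the foot, 54 mm at 22 mm up, 56 mm at the rim, wall 3.5 mm; about 0.15 kg. Grip it round the outside. Origin: centre of its underside, z up along its axis. 
- small_jar: The SMALL one of two amber glass jam jars with brass lids: round, 50 mm across, 70 mm tall, lid slightly narrower; grips well about 42 mm up; about 0.16 kg. Origin: centre of its underside, z up along its axis. 
- tea_tin: Plain aluminium tea tin, square, 46 x 46 mm and 72 mm tall, with a round steel lid 34 mm across that makes it 80 mm tall in all; about 0.15 kg. Grip two facing flat sides. Origin: centre of its underside, z up along its axis. x and y point square to the flat sides.
- big_jar: The BIG jam jar, stays where it is: same shape as the small one, 64 mm across, 98 mm tall. Origin: centre of its underside, z up along its axis. 
- pepper_mill: Tall turned dark wood pepper mill, stays where it is: 50 mm across the base, 136 mm tall. Origin: centre of its underside, z up along its axis. 
Things that resemble listed ones, but are neither listed nor needed, are in the scene too. Leave any red look-alike of the tea_cup alone. Leave any purple look-alike of the salt_shaker alone.

How it is judged:
By the outcome, as a careful person would: the job done as asked, in the order asked, and still so for the second after the job is handed in, with the robot touching nothing.
It also fails if it takes over 136 s, if anything falls off the work surface, if the arm or the gripper's body presses on something with over 40 N, if the wrist force passes 120 N, or if a joint passes its speed limit or range.

### The arm

A 7-joint arm with a two-finger parallel gripper is mounted at the origin on the work surface. World frame = base frame: x ahead of the robot, y to its left, z up, the work surface at z = 0. Lengths are in m, angles in rad, forces in N, time in s.
With the tool pointing down it reaches from about 0.4 to 0.875 m from the base axis. Payload 6.5 kg.
Tool frame: the origin (TCP) lies on the centre line of the jaws, within the pads' length; the fingertips stand bot.tips_ahead ahead of it and the grasp point (between the pads) lies 8 mm behind it (bot.tips_ahead is the distance from the TCP to the fingertips, in m); z points along the fingers, y is the direction in which the jaws open and shut (so a half turn about z gives the same grasp; the last joint's range is limited). The gripper opens to 85 mm and grips with 20 to 120 N. Pads are 22 mm wide; open, the fingers measure 114 mm over their backs; the gripper's body (76 mm by 85 mm) begins 54 mm behind the grasp point. The pads swing forward as they close: fully open they stand 13 mm farther back than shut.
Start: joints at [-0.066, 0.536, -0.004, 1.538, 0.003, 1.067, -0.071], TCP at [0.65, 0, 0.242] pointing down, gripper open.
Joint ranges: [-2.7, 2.7], [-0.37, 2.16], [-1.27, 1.26], [0.24, 2.4], [-1.31, 4.45], [0.19, 1.91], [-2.76, 2.76]. Speed limits (rad/s): [2.39, 2.39, 3.14, 3.14, 3.14, 3.14, 3.14].

### API

Orientations are given as a rotation vector (axis times angle).
In Python, from station import telemetry, grab_frame, camera_model, hand_in, recognise, bot gives the robot as it stands.
- The arm moves only by the shell command python3 -m creep 'ROWS'. ROWS is JSON, a list that holds one entry, the list of rows, each a list of 7 numbers: the turn, a rotation vector about the tool's x, y, z in degrees, then the shift along the tool's x, y, z in mm, then the finger opening in mm, from 0 to 85.4. In form: [[[ax, ay, az, dx, dy, dz, claw], ...]]. A call has 1 to 8 rows; each row shifts and turns the commanded pose from where the row before left it, along the tool's axes as they then stand; what a row does not reach is not made up. A row lasts 1/10 s, in which the tool goes at most 50 mm and 8.59 degrees, less where a joint would pass 70% of its speed; a pose out of reach is approached as far as the arm can. A call with a gripper value outside its range is refused whole. The fingers move at their own pace and stop on an object; the grip force is fixed at half the most. Time passes only in rows, so rows that do not move let the fingers close. It gives the time, the measured TCP pose, the force and the opening at its end, in the units of the state.
- telemetry.state(): the state, without advancing time (a new reading comes with each control period).
- grab_frame(name): name is "scene" or "side" or "wrist"; returns the picture (384x512x3 uint8, red, green, blue); there is no depth.
- camera_model(name): a dict with "camera_matrix" (3x3 intrinsics, pixels), "R" (3x3) and "t" (3): a world point X has camera coordinates R X + t; the wrist camera has in their place "mount" (4x4, takes a point from camera to tool coordinates, whose origin is the TCP and whose axes are the flange's). Camera axes: x right, y down, z forward; pixel columns grow to the right and rows downward; lengths in m; the calibration is good to about 2 mm. A picture is of the moment at which its call begins: read the wrist's pose just before it. camera_model takes no time and is no camera call.
- hand_in(): hands the job in, once; it reports no verdict.
Trained networks look in the newest picture that a camera, given by its name, has taken for a name from the list of things; names that differ only in an ending like _2 or _b are one class to them, and where a whole thing is asked for, a point or a joint stands for the part that bears it (a point fixed in the world has none). Each returns a list of dicts, best first, with "conf" (0 to 1); they miss things now and then, are a little off and sometimes report something else, mostly with a low value. They report only what shows in the picture. A call takes as long as a camera call. They do not tell look-alikes from the thing itself.
- recognise(camera, thing): "rect" ([centre column, centre row, width, height] in pixels, round what is visible of it).
The state is a dict: "t": time; "joint_pos": joint angles; "qd": joint speeds; "joint_efforts": joint torques, N m; "ee_pos": TCP position; "ee_rot": TCP orientation; "wrist_force": force on the tool from outside, world axes, zero at the start; "ft_torque": the same for the moment, N m; "grip_width": finger opening in m.
Only numpy, scipy, OpenCV 4.12 (cv2) and the standard library are available. Lean on these libraries where they do the work, as an engineer would, in place of code of your own. Each camera call takes 0.05 s, during which the arm holds its last target. There are 200 camera calls.

## Working session

There is one attempt and no reset: what is moved stays moved. The work goes in short steps, Python scripts to look and compute and a shell command to move; the robot and the scene stay as the last step left them, time stands still between calls to the robot, and variables do not carry over. Pictures are saved under pics/ and viewed, about 12 in all and at most 16, crops included, and the job is handed in when it is done.

```bash
mkdir -p pics; ls; python3 - <<'E'
from station import *
import cv2,numpy as np
s=telemetry.state();print(s['t'],s['ee_pos'],s['ee_rot'],s['grip_width'],bot.tips_ahead)
for n in ['scene','side']:
    f=grab_frame(n);cv2.imwrite(f'pics/{n}0.png',cv2.cvtColor(cv2.resize(f,None,fx=1.5,fy=1.5),cv2.COLOR_RGB2BGR))
    m=camera_model(n);print(n,np.round(m['camera_matrix'],1).tolist(),np.round(m['R'],3).tolist(),np.round(m['t'],3).tolist(), np.round(-np.array(m['R']).T@np.array(m['t']),3))
print(camera_model('wrist'))
E
```

```text
pics
0.0 [ 6.49366583e-01 -4.19484166e-05  2.41381543e-01] [-2.22054596e+00 -2.22071200e+00  2.16432645e-03] 0.08572957000850312 0.011
scene [[444.2, 0.0, 262.9], [0.0, 444.2, 185.5], [0.0, 0.0, 1.0]] [[0.751, 0.66, -0.012], [0.471, -0.548, -0.691], [-0.463, 0.513, -0.722]] [-0.446, -0.236, 1.329] [ 1.062 -0.517  0.791]
side [[374.6, 0.0, 263.2], [0.0, 374.6, 195.3], [0.0, 0.0, 1.0]] [[-0.998, -0.063, -0.011], [-0.03, 0.606, -0.795], [0.056, -0.793, -0.606]] [0.592, 0.028, 0.841] [0.545 0.687 0.538]
{'camera_matrix': array([[287.85693788,   0.        , 252.09975169],
       [  0.        , 287.85693788, 187.6000628 ],
       [  0.        ,   0.        ,   1.        ]]), 'mount': array([[-9.26736668e-04, -9.64092607e-01, -2.65564657e-01,
         6.79859139e-02],
       [ 9.99999530e-01, -9.69542314e-04,  3.00956663e-05,
        -5.70581832e-04],
       [-2.86491181e-04, -2.65564504e-01,  9.64093052e-01,
        -1.31357714e-01],
       [ 0.00000000e+00,  0.00000000e+00,  0.00000000e+00,
         1.00000000e+00]])}
```

View pics/scene0.png

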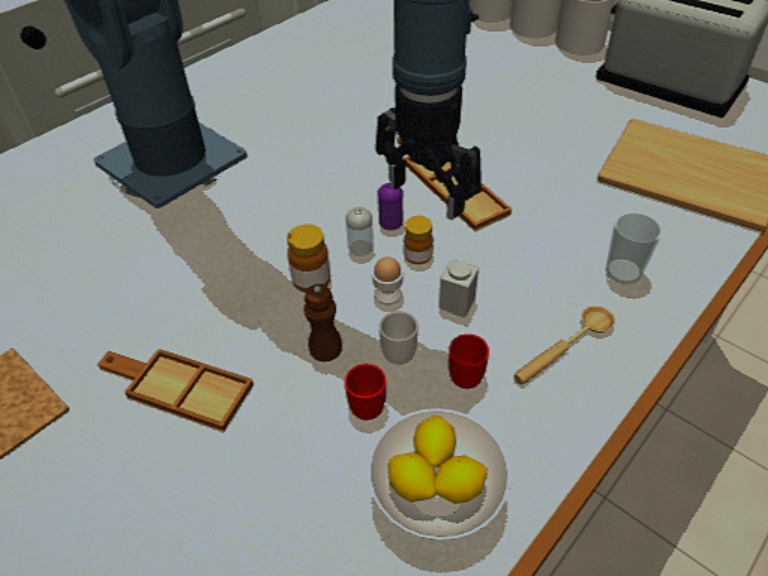

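View pics/side0.png

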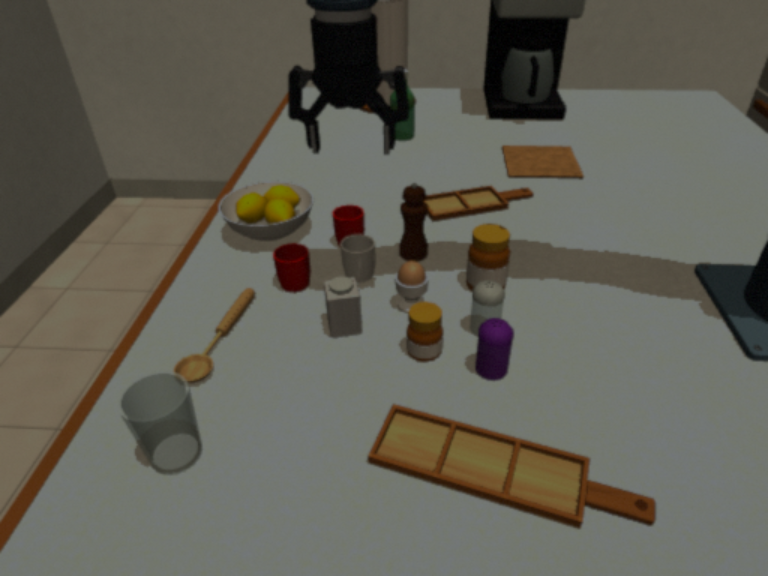

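The scene view shows the short tray at lower left, its handle toward the robot, and the long tray behind the gripper. The items stand in a cluster: egg cup about (388,280), salt (359,230), tea cup (398,337), small jar (418,240), tin (459,288). The purple and red look-alikes are beside them. The side view shows the same things, with the long tray in full.

```bash
cat > loc.py <<'E'
from station import *
import cv2,numpy as np
from scipy.optimize import least_squares
from scipy.spatial.transform import Rotation as Ro
prof={'egg_cup':[(22,0),(24,32),(25,52),(18,66),(6,77)],'salt_shaker':[(22,0),(22,60),(22,68),(8,80)],'tea_cup':[(23,0),(27,22),(28,62)],
'small_jar':[(25,0),(25,55),(24,70)],'big_jar':[(32,0),(32,80),(31,98)],'pepper_mill':[(25,0),(10,136)],'tea_tin':None}
a=np.linspace(0,2*np.pi,40)
def pts(n,x,y,yaw=0):
    if prof[n]: P=[[r*np.cos(t),r*np.sin(t),z] for r,z in prof[n] for t in a]
    else: P=[[s*23,u*23,z] for s in(-1,1) for u in(-1,1) for z in(0,72)]+[[17*np.cos(t),17*np.sin(t),80] for t in a]
    return np.array(P)/1e3@Ro.from_euler('z',yaw).as_matrix().T+[x,y,0]
def cam(n,st=None):
    m=camera_model(n);K=np.array(m['camera_matrix'])
    if n!='wrist': return K,np.array(m['R']),np.array(m['t'])
    T=np.eye(4);T[:3,:3]=Ro.from_rotvec(st['ee_rot']).as_matrix();T[:3,3]=st['ee_pos'];W=np.linalg.inv(T@m['mount'])
    return K,W[:3,:3],W[:3,3]
def proj(c,P):
    q=(np.atleast_2d(P)@c[1].T+c[2])@c[0].T;return q[:,:2]/q[:,2:]
def ray(c,uv,z):
    d=c[1].T@np.linalg.solve(c[0],[*uv,1.]);o=-c[1].T@c[2];return o+d*(z-o[2])/d[2]
def bbox(c,P):
    q=proj(c,P);return np.r_[q.min(0),q.max(0)]
def ltrb(r): return np.array([r[0]-r[2]/2,r[1]-r[3]/2,r[0]+r[2]/2,r[1]+r[3]/2])
def fit(n,obs,x0,yaw=0):  # obs: list of (cam, ltrb)
    f=lambda p:np.concatenate([bbox(c,pts(n,p[0],p[1],yaw))-b for c,b in obs])
    s=least_squares(f,x0,loss='soft_l1',diff_step=1e-4,x_scale=.01);return s.x,np.round(f(s.x),1)
E
python3 - <<'E'
from loc import *
g={'scene':{'egg_cup':(388,280),'salt_shaker':(359,230),'tea_cup':(398,337),'small_jar':(418,240),'tea_tin':(459,288),'big_jar':(308,258),'pepper_mill':(321,324)},
'side':{'egg_cup':(411,287),'salt_shaker':(487,308),'tea_cup':(358,258),'small_jar':(424,332),'tea_tin':(343,306),'big_jar':(488,260),'pepper_mill':(413,224)}}
C={k:cam(k) for k in g}
for n in prof:
    obs=[];x0=None
    for k in g:
        uv=np.array(g[k][n])/1.5
        r=[e for e in recognise(k,n) if np.hypot(*(np.array(e['rect'][:2])-uv))<12]
        p=ray(C[k],uv,.04);x0=p[:2] if x0 is None else x0
        print(n,k,'guess',np.round(p,3),[round(e['conf'],2) for e in r])
        if r: obs.append((C[k],ltrb(r[0]['rect'])))
    if obs: print('   FIT',*[np.round(v,4) for v in fit(n,obs,x0,.3)])
print('long rim corners',[np.round(ray(C['side'],np.array(u)/1.5,.014)[:2],4).tolist() for u in[(395,408),(588,458),(582,518),(370,460)]])
print('short scene',[np.round(ray(C['scene'],np.array(u)/1.5,.014)[:2],4).tolist() for u in[(159,350),(252,381),(224,428),(129,390)]])
s=telemetry.state();f=grab_frame('wrist');cv2.imwrite('pics/w0.png',cv2.cvtColor(cv2.resize(f,None,fx=1.5,fy=1.5),cv2.COLOR_RGB2BGR))
print(s['t'])
for k,crop in(('side',(255,115,110,40)),('scene',(60,225,115,65))):
    x,y,w,h=crop;i=grab_frame(k)[y:y+h,x:x+w];cv2.imwrite(f'pics/{k}_crop.png',cv2.cvtColor(cv2.resize(i,None,fx=6,fy=6,interpolation=cv2.INTER_CUBIC),cv2.COLOR_RGB2BGR))
E
```

```text
egg_cup scene guess [0.575 0.007 0.04 ] [0.68]
egg_cup side guess [0.568 0.02  0.04 ] [0.8]
   FIT [0.5668 0.0136] [-0.7 -0.4  2.  -0.   1.2 -0.3 -0.9 -0.3]
salt_shaker scene guess [0.461 0.062 0.04 ] [0.58]
salt_shaker side guess [0.459 0.064 0.04 ] [0.84]
   FIT [0.4598 0.0647] [-1.2 -1.9  0.3  0.6  0.8 -1.2 -4.1  4. ]
tea_cup scene guess [ 0.662 -0.068  0.04 ] [0.68]
tea_cup side guess [ 0.655 -0.053  0.04 ] [0.68]
   FIT [ 0.66   -0.0646] [-3.4  1.2  1.3 -0.6 -2.3 -0.7  2.3  2.7]
small_jar scene guess [0.552 0.108 0.04 ] []
small_jar side guess [0.547 0.12  0.04 ] [0.77]
   FIT [0.5499 0.1145] [ 1.  -3.3 -1.   2. ]
big_jar scene guess [ 0.445 -0.04   0.04 ] [0.77]
big_jar side guess [ 0.449 -0.057  0.04 ] [0.95]
   FIT [ 0.4551 -0.0431] [-4.3 -1.8  1.1  2.5 -2.9 -0.9  1.1  5.8]
pepper_mill scene guess [ 0.56  -0.123  0.04 ] [0.76]
pepper_mill side guess [ 0.572 -0.163  0.04 ] [0.69]
   FIT [ 0.5718 -0.1389] [ 0.6 -2.9 -0.5  3.8  0.7 -4.9 -0.5  1.2]
tea_tin scene guess [0.67  0.066 0.04 ] [0.83]
tea_tin side guess [0.663 0.07  0.04 ] [0.6]
   FIT [0.6656 0.0661] [-1.4 -1.5  1.5  0.7 -4.6  0.8  4.1 -1.3]
long rim corners [[0.5787, 0.2315], [0.3611, 0.2918], [0.3821, 0.3648], [0.6017, 0.3077]]
short scene [[0.3974, -0.3003], [0.5438, -0.2465], [0.5739, -0.3205], [0.4249, -0.3694]]
0.8
```

View pics/w0.png

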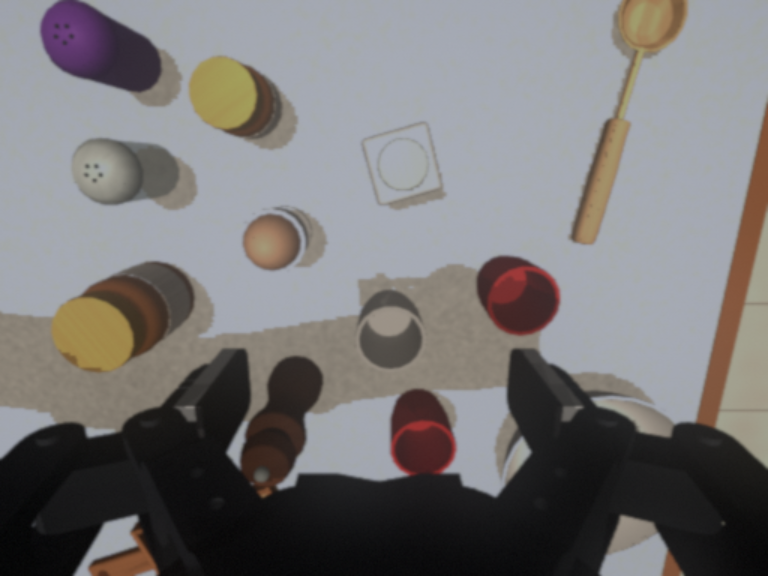

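View pics/scene_crop.png

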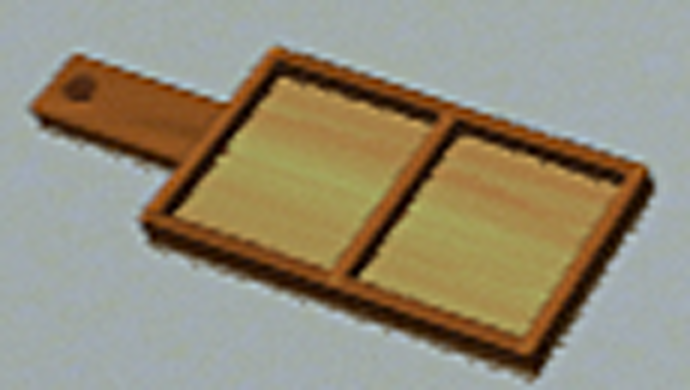

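The wrist view shows egg (272,241), salt cap (107,171), jar lid (224,93), tin top (402,164) and tea-cup rim (390,337). The crop shows the short tray's rim corners at about (278,47), (652,178), (535,350) and (148,218).

```bash
python3 - <<'E'
from loc import *
st=telemetry.state();C={k:cam(k,st) for k in('scene','side','wrist')}
for n,uv,z in[('egg(z.068)',(273,239),.066),('salt cap',(107,171),.072),('jar lid',(224,93),.070),('tin lid',(403,164),.080),('cup rim',(390,337),.062)]:
    print(n,np.round(ray(C['wrist'],np.array(uv)/1.5,z),4))
q=np.array([ray(C['wrist'],np.array(u)/1.5,.072)[:2] for u in[(362,140),(427,123),(441,190),(380,205)]])
print('tin corners',np.round(q,4).tolist(),'c',q.mean(0),'edges',[np.round(np.degrees(np.arctan2(*(q[(i+1)%4]-q[i])[::-1])),1) for i in range(4)])
# tray rims: rectify onto z=.014, segment, fit
def tray(k,L,c0,ang0):
    im=grab_frame(k);res=.0005;X0=np.array(c0)-.2
    w=np.array([[0,0],[800,0],[800,800],[0,800]],float);wp=np.c_[w*res+X0,np.full(4,.014)]
    H=cv2.getPerspectiveTransform(w.astype('f4'),proj(C[k],wp).astype('f4'))
    o=cv2.warpPerspective(im,H,(800,800),flags=cv2.INTER_LINEAR|cv2.WARP_INVERSE_MAP)
    cv2.imwrite(f'pics/rect_{k}.png',cv2.cvtColor(o[:,:],cv2.COLOR_RGB2BGR)[::1][100:700,100:700])
    return X0
print(tray('side',.234,(.481,.299),0),tray('scene',.158,(.485,-.309),0))
E
```

```text
egg(z.068) [0.5738 0.015  0.066 ]
salt cap [0.466  0.0626 0.072 ]
jar lid [0.5492 0.1117 0.07  ]
tin lid [0.6658 0.067  0.08  ]
cup rim [ 0.6586 -0.0626  0.062 ]
tin corners [[0.6388, 0.0824], [0.6817, 0.093], [0.6925, 0.0498], [0.6508, 0.0396]] c [0.66595059 0.06619406] edges [np.float64(13.9), np.float64(-75.9), np.float64(-166.4), np.float64(105.6)]
[0.281 0.099] [ 0.285 -0.509]
```

View pics/rect_side.png

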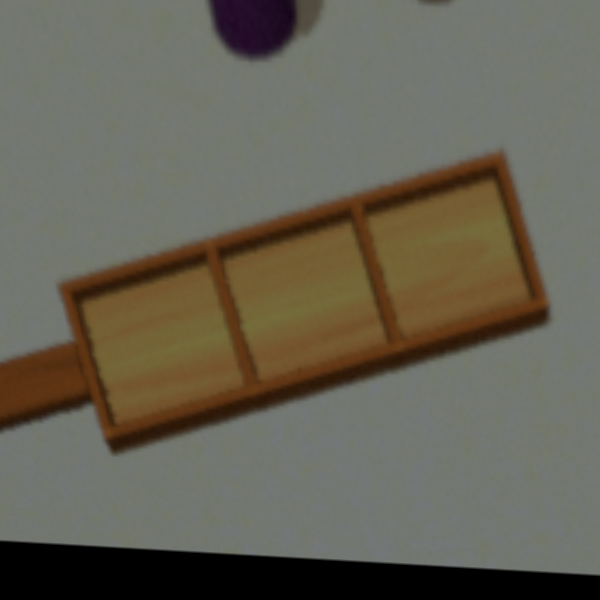

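View pics/rect_scene.png

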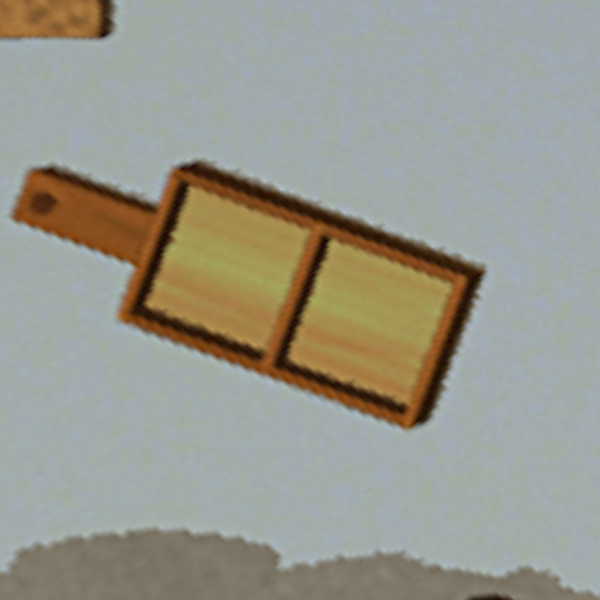

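Positions agree across the cameras within a few mm, and the rectified tray corners match the stated sizes to about 4 mm:

| Target | Position (m) | Angle |
|---|---|---|
| Short tray, handle compartment | (.447, -.323) | 20° |
| Short tray, far compartment | (.519, -.297) | 20° |
| Long tray, handle compartment | (.411, .3185) | -16.8° |
| Long tray, middle compartment | (.4835, .2965) | -16.8° |
| Long tray, far compartment | (.556, .2745) | -16.8° |

First, the egg cup.

```bash
cat > go.py <<'E'
import sys
from loc import *
x,y,z,phi=map(float,sys.argv[1:5]);p=np.radians(phi)
s=telemetry.state();R=Ro.from_rotvec(s['ee_rot']).as_matrix()
c,n=np.cos(p),np.sin(p);G=np.array([[-n,c,0],[c,n,0],[0,0,-1.]]).T
print('t',round(s['t'],2),'pos',np.round(s['ee_pos'],4),'jaw',round(np.degrees(np.arctan2(R[1,1],R[0,1])),1),'F',np.round(s['wrist_force'],1),'w',round(s['grip_width']*1e3,1))
print('shift now mm',np.round(R.T@(np.array([x,y,z])-s['ee_pos'])*1e3,1),'turn deg',np.round(np.degrees(Ro.from_matrix(R.T@G).as_rotvec()),1),'shift after turn',np.round(G.T@(np.array([x,y,z])-s['ee_pos'])*1e3,1))
E
python3 -m creep '[[[0,0,0,5,-27,10,85],[0,0,0,5,-27,20,85],[0,0,0,4,-26,25,85],[0,0,0,0,0,35,85],[0,0,0,0,0,35,85],[0,0,0,0,0,30,85],[0,0,0,0,0,0,85]]]'
python3 go.py .569 .014 .036 0
```

```text
t: 1.75
ee_pos: [0.5669, 0.0139, 0.0838]
ee_rot: [-2.218, -2.218, 0.009]
wrist_force: [-0.6, 0.0, -0.0]
grip_width: 0.0851
t 1.75 pos [0.5669 0.0139 0.0838] jaw 0.0 F [-0.6  0.  -0. ] w 85.1
shift now mm [ 0.2  2.5 47.8] turn deg [-0.4  0.   0. ] shift after turn [ 0.1  2.1 47.8]
```

```bash
python3 -m creep '[[[0,0,0,0,2,20,85],[0,0,0,0,0,18,85],[0,0,0,0,0,9,85],[0,0,0,0,0,0,85],[0,0,0,0,0,0,40],[0,0,0,0,0,0,40],[0,0,0,0,0,0,40],[0,0,0,0,0,0,40]]]'
python3 -m creep '[[[0,0,0,0,0,0,40],[0,0,0,0,0,0,40],[0,0,0,0,0,0,40]]]'
```

```text
t: 2.55
ee_pos: [0.5724, 0.014, 0.0417]
ee_rot: [2.221, 2.221, 0.001]
wrist_force: [-4.2, 0.3, 9.4]
grip_width: 0.0473
t: 2.85
ee_pos: [0.5724, 0.014, 0.0417]
ee_rot: [2.221, 2.221, 0.001]
wrist_force: [-3.5, -0.4, 8.7]
grip_width: 0.0474
```

The fingers rode up: the TCP sits at .042 with 9 N upward, so the grasp is too high. I'll open, lower and regrip.

```bash
python3 -m creep '[[[0,0,0,0,0,0,75],[0,0,0,0,0,0,75],[0,0,0,0,0,0,75],[0,0,0,0,0,0,75]]]'
python3 -m creep '[[[0,0,0,0,0,5,75],[0,0,0,0,0,0,75],[0,0,0,0,0,0,75]]]'
python3 - <<'E'
from loc import *
f=grab_frame('side');cv2.imwrite('pics/s1.png',cv2.cvtColor(cv2.resize(f[120:260,190:390],None,fx=3,fy=3),cv2.COLOR_RGB2BGR))
E
```

```text
t: 3.25
ee_pos: [0.572, 0.014, 0.0403]
ee_rot: [2.221, 2.221, -0.0]
wrist_force: [0.3, -0.6, 0.7]
grip_width: 0.075
t: 3.55
ee_pos: [0.5717, 0.014, 0.0349]
ee_rot: [-2.221, -2.221, 0.001]
wrist_force: [-0.1, 0.6, 0.4]
grip_width: 0.0748
```

View pics/s1.png

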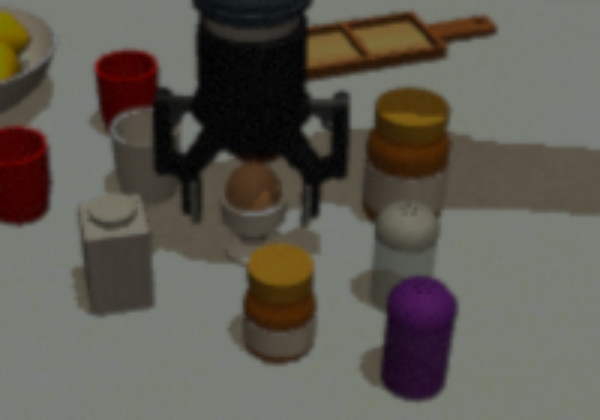

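The egg cup stands upright between the jaws at about (252,210) in the crop. Now grip and lift.

```bash
python3 -m creep '[[[0,0,0,0,0,0,40],[0,0,0,0,0,0,40],[0,0,0,0,0,0,40],[0,0,0,0,0,0,40],[0,0,0,0,0,0,40],[0,0,0,0,0,0,40]]]'
python3 -m creep '[[[0,0,0,0,0,-5,40],[0,0,0,0,0,-20,40],[0,0,0,0,0,-40,40],[0,0,0,0,0,-45,40],[0,0,0,0,0,-45,40],[0,0,0,0,0,-30,40],[0,0,0,0,0,0,40]]]'
python3 go.py .447 -.323 .22 -70
```

```text
t: 4.2
ee_pos: [0.5718, 0.014, 0.0357]
ee_rot: [-2.221, -2.221, 0.001]
wrist_force: [-1.2, 0.7, 5.5]
grip_width: 0.0473
t: 4.9
ee_pos: [0.575, 0.0141, 0.2254]
ee_rot: [2.217, 2.217, 0.011]
wrist_force: [0.8, -1.2, -2.0]
grip_width: 0.0472
t 4.9 pos [0.575  0.0141 0.2254] jaw -0.0 F [ 0.8 -1.2 -2. ] w 47.2
shift now mm [-337.1 -127.9    4. ] turn deg [ 0.4 -0.4 70. ] shift after turn [-235.5  273.     5.4]
```

```bash
python3 -m creep '[[[0,0,0,-25,-10,0,40],[0,0,0,-45,-17,0,40],[0,0,0,-48,-18,0,40],[0,0,0,-48,-18,0,40],[0,0,0,-48,-18,0,40],[0,0,0,-48,-18,0,40],[0,0,0,-45,-17,0,40],[0,0,0,-30,-12,0,40]]]'
python3 -m creep '[[[0,0,8,0,0,0,40],[0,0,8.5,0,0,0,40],[0,0,8.5,0,0,0,40],[0,0,8.5,0,0,0,40],[0,0,8.5,0,0,0,40],[0,0,8.5,0,0,0,40],[0,0,8.5,0,0,0,40],[0,0,8,0,0,0,40]]]'
python3 -m creep '[[[0,0,3,0,0,0,40],[0,0,0,0,0,0,40]]]'
python3 go.py .447 -.323 .042 -70
```

```text
t: 5.7
ee_pos: [0.4431, -0.3217, 0.2196]
ee_rot: [-2.225, -2.217, 0.003]
wrist_force: [1.7, -0.4, -0.9]
grip_width: 0.0472
t: 6.5
ee_pos: [0.4452, -0.3179, 0.2194]
ee_rot: [-3.079, -0.617, 0.002]
wrist_force: [0.4, -0.3, -0.6]
grip_width: 0.0474
t: 6.7
ee_pos: [0.4453, -0.3178, 0.2194]
ee_rot: [-3.093, -0.545, 0.002]
wrist_force: [-0.1, -0.2, -1.2]
grip_width: 0.0472
t 6.7 pos [ 0.4453 -0.3178  0.2194] jaw -70.0 F [-0.1 -0.2 -1.2] w 47.2
shift now mm [1.000e-01 5.600e+00 1.774e+02] turn deg [-0.1  0.1 -0. ] shift after turn [ -0.2   5.5 177.4]
```

```bash
python3 -m creep '[[[0,0,0,0,5,20,40],[0,0,0,0,0,40,40],[0,0,0,0,0,40,40],[0,0,0,0,0,30,40],[0,0,0,0,0,15,40],[0,0,0,0,0,10,40],[0,0,0,0,0,0,40]]]'
python3 go.py .447 -.323 .042 -70
python3 - <<'E'
from loc import *
a=grab_frame('scene')[190:320,30:200];s=telemetry.state()
cv2.imwrite('pics/p1.png',cv2.cvtColor(cv2.resize(a,None,fx=4,fy=4),cv2.COLOR_RGB2BGR))
E
```

```text
t: 7.4
ee_pos: [0.4473, -0.3229, 0.0648]
ee_rot: [-3.093, -0.546, 0.001]
wrist_force: [-0.5, -0.2, -0.4]
grip_width: 0.0476
t 7.4 pos [ 0.4473 -0.3229  0.0648] jaw -70.0 F [-0.5 -0.2 -0.4] w 47.6
shift now mm [-0.3  0.  22.8] turn deg [-0.  0.  0.] shift after turn [-0.3  0.  22.8]
```

View pics/p1.png

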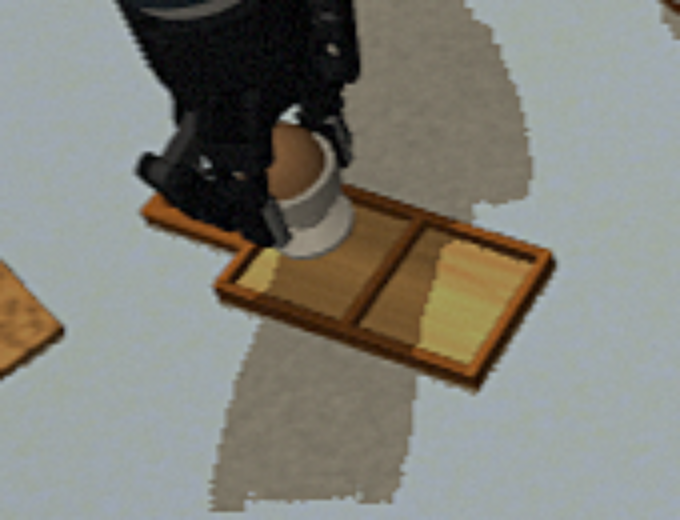

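The egg cup hangs about 23 mm above the handle compartment, its foot at about (320,235) in the crop, which fits the compartment. Lower and release.

```bash
python3 -m creep '[[[0,0,0,0,0,10,40],[0,0,0,0,0,6,40],[0,0,0,0,0,3,40],[0,0,0,0,0,2,40],[0,0,0,0,0,1,40],[0,0,0,0,0,0,40]]]'
python3 -m creep '[[[0,0,0,0,0,0,40]]]'; python3 - <<'E'
from loc import *
s=telemetry.state();c=cam('scene');print(ray(c,(30+80,190+58.75),.03))
E
```

```text
t: 8.05
ee_pos: [0.4475, -0.323, 0.0433]
ee_rot: [3.094, 0.546, 0.0]
wrist_force: [-0.4, 0.2, -1.6]
grip_width: 0.0473
t: 8.15
ee_pos: [0.4476, -0.3231, 0.0434]
ee_rot: [3.094, 0.546, 0.0]
wrist_force: [0.6, 0.0, -0.2]
grip_width: 0.0473
[ 0.45186185 -0.32326362  0.03      ]
```

```bash
python3 -m creep '[[[0,0,0,0,0,1,40],[0,0,0,0,0,0,40],[0,0,0,0,0,0,40]]]';python3 -m creep '[[[0,0,0,0,0,1,40],[0,0,0,0,0,0,40],[0,0,0,0,0,0,40]]]'
```

```text
t: 8.45
ee_pos: [0.4475, -0.323, 0.0423]
ee_rot: [3.094, 0.546, -0.0]
wrist_force: [0.5, 0.0, -1.6]
grip_width: 0.0473
t: 8.75
ee_pos: [0.4475, -0.323, 0.0413]
ee_rot: [-3.094, -0.546, 0.0]
wrist_force: [1.2, -0.0, -1.7]
grip_width: 0.0474
```

```bash
python3 -m creep '[[[0,0,0,0,0,0.7,40],[0,0,0,0,0,0,40],[0,0,0,0,0,0,40]]]';python3 -m creep '[[[0,0,0,0,0,0.7,40],[0,0,0,0,0,0,40],[0,0,0,0,0,0,40]]]';python3 -m creep '[[[0,0,0,0,0,0.7,40],[0,0,0,0,0,0,40],[0,0,0,0,0,0,40]]]'
```

```text
t: 9.05
ee_pos: [0.4476, -0.323, 0.0408]
ee_rot: [3.094, 0.546, 0.0]
wrist_force: [-0.3, 0.5, 2.4]
grip_width: 0.0472
t: 9.35
ee_pos: [0.4477, -0.323, 0.0407]
ee_rot: [-3.094, -0.546, -0.001]
wrist_force: [-2.4, 2.4, 9.1]
grip_width: 0.0472
t: 9.65
ee_pos: [0.4478, -0.3229, 0.0406]
ee_rot: [-3.094, -0.545, -0.001]
wrist_force: [-3.2, 4.2, 17.7]
grip_width: 0.0471
```

Contact came at .0408, which is pickup height plus the 5 mm floor. Back off the press, open and rise.

```bash
python3 -m creep '[[[0,0,0,0,0,-1.4,40],[0,0,0,0,0,0,40],[0,0,0,0,0,0,80],[0,0,0,0,0,0,80],[0,0,0,0,0,0,80],[0,0,0,0,0,0,80]]]'
python3 -m creep '[[[0,0,0,0,0,-10,80],[0,0,0,0,0,-25,80],[0,0,0,0,0,-45,80],[0,0,0,0,0,-45,80],[0,0,0,0,0,-40,80],[0,0,0,0,0,0,80]]]'
python3 go.py .462 .064 .21 0
python3 - <<'E'
from loc import *
a=grab_frame('scene')[190:320,30:200]
cv2.imwrite('pics/p2.png',cv2.cvtColor(cv2.resize(a,None,fx=4,fy=4),cv2.COLOR_RGB2BGR))
E
```

```text
t: 10.25
ee_pos: [0.4474, -0.323, 0.0405]
ee_rot: [-3.094, -0.546, 0.0]
wrist_force: [0.1, -0.2, -0.7]
grip_width: 0.08
t: 10.85
ee_pos: [0.4502, -0.3253, 0.2118]
ee_rot: [3.087, 0.543, 0.013]
wrist_force: [0.8, -0.1, 0.4]
grip_width: 0.0801
t 10.85 pos [ 0.4502 -0.3253  0.2118] jaw -70.0 F [ 0.8 -0.1  0.4] w 80.1
shift now mm [ 1.440e+02 -3.619e+02 -1.000e-01] turn deg [  0.6  -0.1 -70. ] shift after turn [389.3  11.8   1.8]
```

View pics/p2.png

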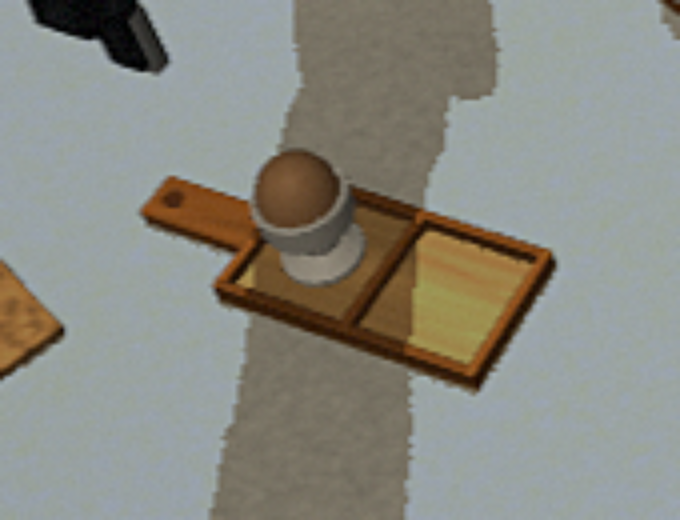

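The egg cup stands upright in the handle compartment, foot at (322,255). Next the salt shaker.

```bash
python3 -m creep '[[[0,0,-8,0,0,0,80],[0,0,-8.5,0,0,0,80],[0,0,-8.5,0,0,0,80],[0,0,-8.5,0,0,0,80],[0,0,-8.5,0,0,0,80],[0,0,-8.5,0,0,0,80],[0,0,-8.5,0,0,0,80],[0,0,-8,0,0,0,80]]]'
python3 -m creep '[[[0,0,-3,30,1,0,80],[0,0,0,48,1,0,80],[0,0,0,49,2,0,80],[0,0,0,49,2,0,80],[0,0,0,49,2,0,80],[0,0,0,49,2,0,80],[0,0,0,49,1,0,80],[0,0,0,40,1,0,80]]]'
python3 -m creep '[[[0,0,0,20,0,0,80],[0,0,0,5,0,0,80],[0,0,0,0,0,0,80]]]'
python3 go.py .462 .064 .034 0
```

```text
t: 11.7
ee_pos: [0.4467, -0.3225, 0.2045]
ee_rot: [-2.271, -2.168, 0.001]
wrist_force: [0.2, 0.6, 0.6]
grip_width: 0.0802
t: 12.5
ee_pos: [0.4598, 0.0427, 0.2049]
ee_rot: [-2.218, -2.223, 0.001]
wrist_force: [1.5, -0.0, -0.2]
grip_width: 0.0802
t: 12.8
ee_pos: [0.4604, 0.0649, 0.205]
ee_rot: [-2.22, -2.222, 0.002]
wrist_force: [0.1, -0.8, -0.1]
grip_width: 0.0804
t 12.8 pos [0.4604 0.0649 0.205 ] jaw 0.1 F [ 0.1 -0.8 -0.1] w 80.4
shift now mm [ -0.8   1.8 171. ] turn deg [-0.1  0.   0.1] shift after turn [ -0.9   1.6 171. ]
```

```bash
python3 -m creep '[[[0,0,0,-1,2,25,80],[0,0,0,0,0,45,80],[0,0,0,0,0,45,80],[0,0,0,0,0,30,80],[0,0,0,0,0,15,80],[0,0,0,0,0,9,80],[0,0,0,0,0,2,80],[0,0,0,0,0,0,80]]]'
python3 -m creep '[[[0,0,0,0,0,0,36],[0,0,0,0,0,0,36],[0,0,0,0,0,0,36],[0,0,0,0,0,0,36],[0,0,0,0,0,0,36],[0,0,0,0,0,0,36],[0,0,0,0,0,0,36]]]'
```

```text
t: 13.6
ee_pos: [0.4634, 0.0632, 0.0349]
ee_rot: [2.222, 2.22, 0.0]
wrist_force: [0.3, 0.0, 0.6]
grip_width: 0.0801
t: 14.3
ee_pos: [0.4633, 0.064, 0.0355]
ee_rot: [2.221, 2.221, 0.001]
wrist_force: [-2.4, -0.6, 7.9]
grip_width: 0.0431
```

```bash
python3 -m creep '[[[0,0,0,0,0,-10,36],[0,0,0,0,0,-30,36],[0,0,0,0,0,-45,36],[0,0,0,0,0,-48,36],[0,0,0,0,0,-42,36],[0,0,0,0,0,0,36]]]'
python3 -m creep '[[[0,0,0,-30,5,0,36],[0,0,0,-48,7,0,36],[0,0,0,-49,8,0,36],[0,0,0,-49,8,0,36],[0,0,0,-49,8,0,36],[0,0,0,-49,8,0,36],[0,0,0,-49,7,0,36],[0,0,0,-38,5,0,36]]]'
python3 -m creep '[[[0,0,8,0,0,0,36],[0,0,8.5,0,0,0,36],[0,0,8.5,0,0,0,36],[0,0,8.5,0,0,0,36],[0,0,8.5,0,0,0,36],[0,0,8.5,0,0,0,36],[0,0,8.5,0,0,0,36],[0,0,8,0,0,0,36]]]'
python3 -m creep '[[[0,0,3,0,0,0,36],[0,0,0,0,0,0,36]]]'
python3 go.py .519 -.297 .0405 -70
```

```text
t: 14.9
ee_pos: [0.4667, 0.0646, 0.2156]
ee_rot: [2.217, 2.217, 0.015]
wrist_force: [0.5, 0.3, -1.3]
grip_width: 0.0431
t: 15.7
ee_pos: [0.5182, -0.3003, 0.2091]
ee_rot: [-2.224, -2.219, 0.002]
wrist_force: [0.6, -0.2, -1.2]
grip_width: 0.0432
t: 16.5
ee_pos: [0.5185, -0.2966, 0.209]
ee_rot: [-3.08, -0.617, 0.002]
wrist_force: [-0.9, -0.5, -2.0]
grip_width: 0.0431
t: 16.7
ee_pos: [0.5186, -0.2966, 0.209]
ee_rot: [-3.093, -0.545, 0.002]
wrist_force: [0.1, 0.3, -1.2]
grip_width: 0.0425
t 16.7 pos [ 0.5186 -0.2966  0.209 ] jaw -70.0 F [ 0.1  0.3 -1.2] w 42.5
shift now mm [  0.4   0.7 168.5] turn deg [-0.   0.1  0. ] shift after turn [  0.2   0.5 168.5]
```

```bash
python3 -m creep '[[[0,0,0,0,0,25,36],[0,0,0,0,0,45,36],[0,0,0,0,0,45,36],[0,0,0,0,0,30,36],[0,0,0,0,0,12,36],[0,0,0,0,0,6,36],[0,0,0,0,0,2,36],[0,0,0,0,0,0,36]]]'
python3 -m creep '[[[0,0,0,0,0,1,36],[0,0,0,0,0,1,36],[0,0,0,0,0,0.5,36],[0,0,0,0,0,0,36],[0,0,0,0,0,0,36]]]'
python3 -m creep '[[[0,0,0,0,0,0.7,36],[0,0,0,0,0,0,36],[0,0,0,0,0,0,36]]]'
```

```text
t: 17.5
ee_pos: [0.52, -0.2976, 0.0459]
ee_rot: [3.092, 0.546, 0.003]
wrist_force: [0.6, 0.2, -0.8]
grip_width: 0.0432
t: 18.0
ee_pos: [0.5191, -0.2971, 0.0422]
ee_rot: [3.094, 0.546, 0.0]
wrist_force: [-0.8, 0.4, -0.4]
grip_width: 0.0426
t: 18.3
ee_pos: [0.519, -0.2971, 0.0414]
ee_rot: [3.094, 0.546, -0.0]
wrist_force: [0.2, 0.0, -1.1]
grip_width: 0.0431
```

```bash
python3 -m creep '[[[0,0,0,0,0,0.7,36],[0,0,0,0,0,0,36],[0,0,0,0,0,0,36]]]'
python3 -m creep '[[[0,0,0,0,0,0.6,36],[0,0,0,0,0,0,36],[0,0,0,0,0,0,36]]]'
```

```text
t: 18.6
ee_pos: [0.5191, -0.2971, 0.0407]
ee_rot: [3.094, 0.546, -0.0]
wrist_force: [-0.4, 0.3, -1.0]
grip_width: 0.0428
t: 18.9
ee_pos: [0.5191, -0.297, 0.0406]
ee_rot: [-3.094, -0.546, -0.0]
wrist_force: [-1.7, 0.9, 6.1]
grip_width: 0.043
```

```bash
python3 -m creep '[[[0,0,0,0,0,0,80],[0,0,0,0,0,0,80],[0,0,0,0,0,0,80],[0,0,0,0,0,0,80],[0,0,0,0,0,-10,80],[0,0,0,0,0,-35,80],[0,0,0,0,0,-45,80],[0,0,0,0,0,-45,80]]]'
python3 -m creep '[[[0,0,-8,0,0,-25,80],[0,0,-8.5,0,0,-10,80],[0,0,-8.5,0,0,0,80],[0,0,-8.5,0,0,0,80],[0,0,-8.5,0,0,0,80],[0,0,-8.5,0,0,0,80],[0,0,-8.5,0,0,0,80],[0,0,-8,0,0,0,80]]]'
python3 -m creep '[[[0,0,-3,0,0,0,80],[0,0,0,0,0,0,80]]]'
python3 go.py .659 -.063 .2 0
python3 - <<'E'
from loc import *
c=cam('scene')
print('red',[np.round(ray(c,np.array(u)/1.5,.03),3) for u in[(366,391),(468,361)]])
a=grab_frame('scene');print([ (e['conf'],np.round(ray(c,e['rect'][:2],.045),3)) for n in('egg_cup','salt_shaker') for e in recognise('scene',n)[:2]])
cv2.imwrite('pics/p3.png',cv2.cvtColor(cv2.resize(a,None,fx=1.5,fy=1.5),cv2.COLOR_RGB2BGR))
E
```

```text
t: 19.7
ee_pos: [0.5186, -0.297, 0.177]
ee_rot: [-3.094, -0.545, 0.001]
wrist_force: [0.9, -0.3, 0.4]
grip_width: 0.0795
t: 20.5
ee_pos: [0.5189, -0.2973, 0.2109]
ee_rot: [2.272, 2.168, -0.0]
wrist_force: [-0.4, -0.2, -0.2]
grip_width: 0.0799
t: 20.7
ee_pos: [0.5189, -0.2974, 0.2107]
ee_rot: [2.221, 2.221, 0.0]
wrist_force: [0.3, -0.3, 0.1]
grip_width: 0.08
t 20.7 pos [ 0.5189 -0.2974  0.2107] jaw -0.0 F [ 0.3 -0.3  0.1] w 80.0
shift now mm [234.4 140.1  10.7] turn deg [ 0.  0. -0.] shift after turn [234.4 140.1  10.7]
red [array([ 0.685, -0.161,  0.03 ]), array([ 0.76, -0.03,  0.03])]
[(0.79, array([ 0.448, -0.325,  0.045])), (0.8, array([ 0.515, -0.299,  0.045])), (0.79, array([0.469, 0.125, 0.045]))]
```

View pics/p3.png

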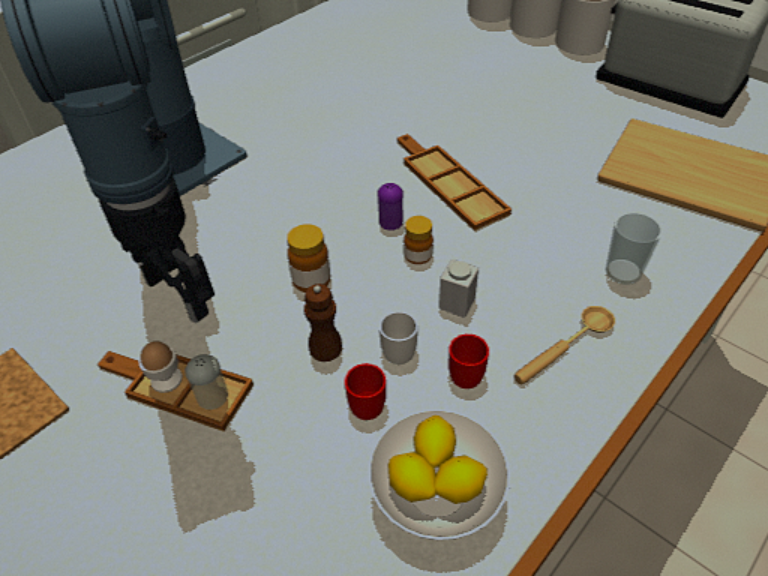

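The salt shaker and egg cup both stand in the short tray at (205,382) and (160,368). The cup at (398,337) and the others are undisturbed. Next the tea cup.

```bash
python3 -m creep '[[[0,0,0,25,15,0,85],[0,0,0,40,24,0,85],[0,0,0,42,25,0,85],[0,0,0,42,25,0,85],[0,0,0,40,24,0,85],[0,0,0,30,18,0,85],[0,0,0,15,9,0,85],[0,0,0,0,0,0,85]]]'
python3 go.py .659 -.063 .031 0
python3 - <<'E'
from loc import *
c=cam('scene')
q=np.array([ray(c,np.array(u)/1.5,.014)[:2] for u in[(437,147),(511,209),(475,226),(403,160)]]);print(np.round(q,3).tolist(),q.mean(0))
s=telemetry.state();w=cam('wrist',s);a=grab_frame('wrist')
for e in recognise('wrist','tea_cup')[:4]: print(e,np.round(ray(w,e['rect'][:2],.05),3), a[int(e['rect'][1])-8,int(e['rect'][0])])
E
```

```text
t: 21.65
ee_pos: [0.6598, -0.0602, 0.2099]
ee_rot: [-2.217, -2.225, -0.001]
wrist_force: [0.1, 0.4, -0.3]
grip_width: 0.0849
t 21.65 pos [ 0.6598 -0.0602  0.2099] jaw 0.2 F [ 0.1  0.4 -0.3] w 84.9
shift now mm [ -3.   -0.8 178.9] turn deg [ 0.  -0.1  0.2] shift after turn [ -2.8  -0.8 178.9]
[[0.39, 0.361], [0.609, 0.3], [0.587, 0.221], [0.366, 0.285]] [0.48808147 0.291776  ]
{'rect': [278.2, 259.5, 48.2, 62.8], 'conf': 0.69} [ 0.689 -0.156  0.05 ] [112  41  40]
{'rect': [252.7, 179.1, 57.8, 56.4], 'conf': 0.57} [ 0.66  -0.063  0.05 ] [161 165 175]
```

```bash
python3 -m creep '[[[0,0,0,-3,0,25,85],[0,0,0,0,0,45,85],[0,0,0,0,0,45,85],[0,0,0,0,0,30,85],[0,0,0,0,0,18,85],[0,0,0,0,0,11,85],[0,0,0,0,0,5,85],[0,0,0,0,0,0,85]]]'
python3 -m creep '[[[0,0,0,0,0,0,48],[0,0,0,0,0,0,48],[0,0,0,0,0,0,48],[0,0,0,0,0,0,48],[0,0,0,0,0,0,48],[0,0,0,0,0,0,48]]]'
```

```text
t: 22.55
ee_pos: [0.6595, -0.0667, 0.0318]
ee_rot: [2.221, 2.22, 0.001]
wrist_force: [-0.3, -0.5, 0.3]
grip_width: 0.0849
t: 23.15
ee_pos: [0.6599, -0.0662, 0.0327]
ee_rot: [2.22, 2.22, 0.002]
wrist_force: [-1.5, 0.2, 6.9]
grip_width: 0.054
```

```bash
python3 -m creep '[[[0,0,0,0,0,-10,48],[0,0,0,0,0,-30,48],[0,0,0,0,0,-45,48],[0,0,0,0,0,-48,48],[0,0,0,0,0,-42,48],[0,0,0,0,0,0,48]]]'
python3 -m creep '[[[0,0,0,20,-13,0,48],[0,0,0,36,-23,0,48],[0,0,0,39,-25,0,48],[0,0,0,39,-25,0,48],[0,0,0,39,-25,0,48],[0,0,0,39,-25,0,48],[0,0,0,39,-25,0,48],[0,0,0,39,-25,0,48]]]'
python3 -m creep '[[[0,0,-4,39,-25,0,48],[0,0,0,33,-22,0,48],[0,0,0,19,-12,0,48],[0,0,-8,0,0,0,48],[0,0,-8.5,0,0,0,48],[0,0,-8.5,0,0,0,48],[0,0,-8.5,0,0,0,48],[0,0,-8.5,0,0,0,48]]]'
python3 -m creep '[[[0,0,-8.5,0,0,0,48],[0,0,-8.5,0,0,0,48],[0,0,-8.5,0,0,0,48],[0,0,-2,0,0,0,48],[0,0,0,0,0,0,48]]]'
python3 go.py .415 .315 .0377 73.5
```

```text
t: 23.75
ee_pos: [0.6633, -0.0664, 0.2143]
ee_rot: [2.215, 2.214, 0.014]
wrist_force: [0.3, 0.4, -1.0]
grip_width: 0.054
t: 24.55
ee_pos: [0.4716, 0.2252, 0.2063]
ee_rot: [2.221, 2.221, 0.0]
wrist_force: [0.1, 0.7, -1.8]
grip_width: 0.0539
t: 25.35
ee_pos: [0.4102, 0.3122, 0.2061]
ee_rot: [1.168, 2.916, -0.0]
wrist_force: [-0.2, 0.2, -1.5]
grip_width: 0.054
t: 25.85
ee_pos: [0.4103, 0.3121, 0.2061]
ee_rot: [-0.451, -3.109, 0.0]
wrist_force: [-0.9, 0.1, -1.9]
grip_width: 0.0542
t 25.85 pos [0.4103 0.3121 0.2061] jaw 73.5 F [-0.9  0.1 -1.9] w 54.2
shift now mm [ -3.7   4.1 168.4] turn deg [-0. -0.  0.] shift after turn [ -3.7   4.1 168.4]
```

```bash
python3 -m creep '[[[0,0,0,-4,4,25,48],[0,0,0,0,0,45,48],[0,0,0,0,0,45,48],[0,0,0,0,0,28,48],[0,0,0,0,0,0,48]]]'
python3 go.py .415 .315 .0377 73.5
python3 - <<'E'
from loc import *
a=grab_frame('side')[235:384,230:450]
cv2.imwrite('pics/p4.png',cv2.cvtColor(cv2.resize(a,None,fx=3,fy=3),cv2.COLOR_RGB2BGR))
E
```

```text
t: 26.35
ee_pos: [0.413, 0.3131, 0.0598]
ee_rot: [-0.451, -3.104, 0.009]
wrist_force: [-0.7, 0.0, -1.1]
grip_width: 0.0543
t 26.35 pos [0.413  0.3131 0.0598] jaw 73.5 F [-0.7  0.  -1.1] w 54.3
shift now mm [-1.5  2.6 22.1] turn deg [-0.4 -0.2 -0. ] shift after turn [-1.4  2.4 22.1]
```

View pics/p4.png

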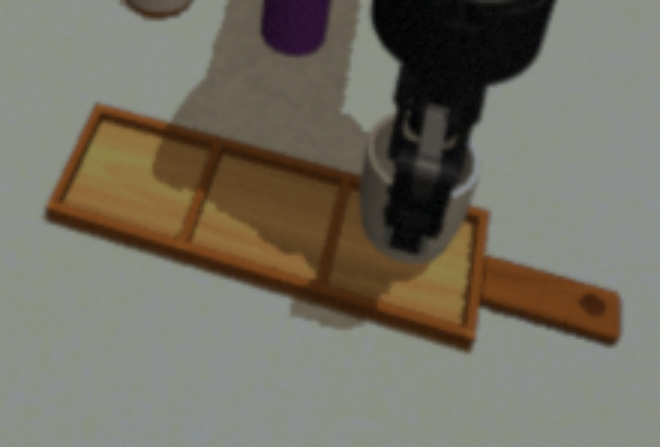

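The tea cup hangs 22 mm above the handle compartment; rim edges at crop columns 361 to 476, bottom about row 262. I'll compare that with the projected model.

```bash
python3 - <<'E'
from loc import *
c=cam('side');b=lambda P:np.round((bbox(c,P)-[230,235,230,235])*3)
s=telemetry.state();x,y,_=s['ee_pos']
for dx,dy in[(0,0),(-.003,.001)]: print(b(pts('tea_cup',x+dx,y+dy)+[0,0,.0271]))
# fit cup xy to seen edges: left 361,right 476,bottom 262
f=lambda p:(b(pts('tea_cup',*p)+[0,0,.0271])-[361,0,476,262])[[0,2,3]]
print(least_squares(f,[x,y],diff_step=3e-3).x)
u=np.array([2/3*.5,0])
for n,o in[('comp',(403,257))]: print(n,ray(c,(230+o[0]/3,235+o[1]/3),.005))
print('tray pred corners crop',np.round((proj(c,[[.486+l*.117*.959+w*.041*.284,.294-l*.117*.284+w*.041*.959,.014] for l,w in((-1,-1),(1,-1),(1,1),(-1,1))])-[230,235])*3))
E
```

```text
[352. 108. 475. 265.]
[358. 110. 482. 267.]
[0.41114138 0.31185197]
comp [0.40890944 0.31752373 0.005     ]
tray pred corners crop [[483. 205.]
 [ 88.  98.]
 [ 37. 203.]
 [468. 334.]]
```

```bash
python3 -m creep '[[[0,0,0,0,2,8,48],[0,0,0,0,1,6,48],[0,0,0,0,1,3,48],[0,0,0,0,0,1,48],[0,0,0,0,0,0,48],[0,0,0,0,0,0,48]]]'
python3 go.py .414 .317 .0377 73.5
```

```text
t: 27.0
ee_pos: [0.4167, 0.319, 0.0454]
ee_rot: [0.451, 3.109, 0.0]
wrist_force: [0.3, -0.3, -0.8]
grip_width: 0.054
t 27.0 pos [0.4167 0.319  0.0454] jaw 73.5 F [ 0.3 -0.3 -0.8] w 54.0
shift now mm [ 2.  -2.7  7.7] turn deg [0. 0. 0.] shift after turn [ 2.  -2.7  7.7]
```

```bash
python3 -m creep '[[[0,0,0,2,-2,3,48],[0,0,0,0,0,2,48],[0,0,0,0,0,1,48],[0,0,0,0,0,0.7,48],[0,0,0,0,0,0.5,48],[0,0,0,0,0,0,48],[0,0,0,0,0,0,48]]]'
python3 -m creep '[[[0,0,0,0,0,0.6,48],[0,0,0,0,0,0,48],[0,0,0,0,0,0,48]]]'
python3 -m creep '[[[0,0,0,0,0,0.6,48],[0,0,0,0,0,0,48],[0,0,0,0,0,0,48]]]'
```

```text
t: 27.7
ee_pos: [0.4142, 0.3177, 0.0379]
ee_rot: [0.451, 3.109, 0.0]
wrist_force: [-0.1, 0.2, -1.2]
grip_width: 0.0541
t: 28.0
ee_pos: [0.4142, 0.3177, 0.0377]
ee_rot: [0.451, 3.109, 0.0]
wrist_force: [-1.2, -1.8, 5.3]
grip_width: 0.0541
t: 28.3
ee_pos: [0.4143, 0.3177, 0.0377]
ee_rot: [0.451, 3.108, -0.0]
wrist_force: [-2.9, -2.9, 12.8]
grip_width: 0.0544
```

```bash
python3 -m creep '[[[0,0,0,0,0,-0.6,48],[0,0,0,0,0,0,83],[0,0,0,0,0,0,83],[0,0,0,0,0,0,83],[0,0,0,0,0,-10,83],[0,0,0,0,0,-35,83],[0,0,0,0,0,-45,83],[0,0,0,0,0,-45,83]]]'
python3 -m creep '[[[0,0,0,0,0,-25,83],[0,0,0,0,0,0,83]]]'
python3 go.py .5495 .112 .034 73.5
```

```text
t: 29.1
ee_pos: [0.4137, 0.3174, 0.1742]
ee_rot: [-0.45, -3.109, 0.001]
wrist_force: [0.7, 0.8, 0.2]
grip_width: 0.0829
t: 29.3
ee_pos: [0.4161, 0.3194, 0.2018]
ee_rot: [0.45, 3.104, 0.009]
wrist_force: [1.0, 0.2, -0.4]
grip_width: 0.083
t 29.3 pos [0.4161 0.3194 0.2018] jaw 73.5 F [ 1.   0.2 -0.4] w 83.0
shift now mm [-186.1 -162.   167.6] turn deg [ 0.4  0.3 -0. ] shift after turn [-186.8 -161.   167.8]
```

```bash
python3 -m creep '[[[0,0,0,-20,-17,0,83],[0,0,0,-34,-29,0,83],[0,0,0,-36,-31,0,83],[0,0,0,-36,-31,0,83],[0,0,0,-34,-29,0,83],[0,0,0,-26,-23,0,83],[0,0,0,0,0,0,83],[0,0,0,0,0,0,83]]]'
python3 go.py .5495 .112 .034 73.5
python3 - <<'E'
from loc import *
s=telemetry.state();w=cam('wrist',s);a=grab_frame('wrist')
for e in recognise('wrist','small_jar')[:3]: print(e,np.round(ray(w,e['rect'][:2],.055),3))
a2=grab_frame('side')[215:384,200:450]
cv2.imwrite('pics/p5.png',cv2.cvtColor(np.vstack([cv2.resize(a,(400,300)),cv2.resize(a2,(400,270))]),cv2.COLOR_RGB2BGR))
E
```

```text
t: 30.1
ee_pos: [0.5466, 0.1107, 0.1966]
ee_rot: [-0.453, -3.107, 0.001]
wrist_force: [-0.5, 1.0, -0.6]
grip_width: 0.0832
t 30.1 pos [0.5466 0.1107 0.1966] jaw 73.4 F [-0.5  1.  -0.6] w 83.2
shift now mm [ -2.6   2.2 162.6] turn deg [-0.  -0.1 -0.1] shift after turn [ -2.4   2.1 162.6]
{'rect': [254.8, 177.8, 44.5, 63.6], 'conf': 0.78} [0.545 0.114 0.055]
```

View pics/p5.png

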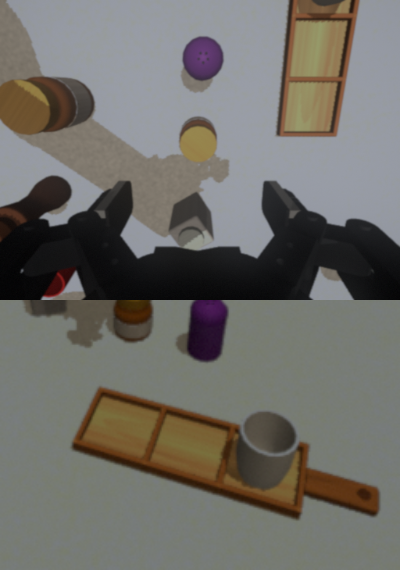

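The cup stands upright in the handle compartment. In the wrist view the jar lid is at (198,143), between the jaw lines, and the tray's far compartment centre is at about (313,106). Descend and grip.

```bash
python3 - <<'E'
from loc import *
w=cam('wrist',telemetry.state())
for n,u,z in[('far',(313,106),.008),('mid',(322,48),.008),('jar lid',(198,143),.07)]: print(n,np.round(ray(w,np.array(u)*1.28,z),4))
E
python3 -m creep '[[[0,0,0,-1,1,20,83],[0,0,0,0,0,40,83],[0,0,0,0,0,45,83],[0,0,0,0,0,30,83],[0,0,0,0,0,15,83],[0,0,0,0,0,9,83],[0,0,0,0,0,3,83],[0,0,0,0,0,0,83]]]'
python3 -m creep '[[[0,0,0,0,0,0,42],[0,0,0,0,0,0,42],[0,0,0,0,0,0,42],[0,0,0,0,0,0,42],[0,0,0,0,0,0,42],[0,0,0,0,0,0,42]]]'
```

```text
far [0.555  0.2814 0.008 ]
mid [0.4829 0.3043 0.008 ]
jar lid [0.5454 0.1151 0.07  ]
t: 31.05
ee_pos: [0.549, 0.1125, 0.0362]
ee_rot: [0.45, 3.108, 0.001]
wrist_force: [-0.3, 0.8, 0.5]
grip_width: 0.0831
t: 31.65
ee_pos: [0.5489, 0.112, 0.0368]
ee_rot: [0.451, 3.108, 0.0]
wrist_force: [-2.4, -1.1, 10.4]
grip_width: 0.0471
```

```bash
python3 -m creep '[[[0,0,0,0,0,0,70],[0,0,0,0,0,0,70],[0,0,0,0,0,3,70],[0,0,0,0,0,0,70],[0,0,0,0,0,0,70]]]'
python3 -m creep '[[[0,0,0,0,0,0,42],[0,0,0,0,0,0,42],[0,0,0,0,0,0,42],[0,0,0,0,0,0,42],[0,0,0,0,0,0,42],[0,0,0,0,0,0,42]]]'
```

```text
t: 32.15
ee_pos: [0.548, 0.112, 0.032]
ee_rot: [-0.451, -3.109, 0.0]
wrist_force: [-0.8, -0.0, 0.7]
grip_width: 0.0699
t: 32.75
ee_pos: [0.5483, 0.1122, 0.0328]
ee_rot: [0.451, 3.109, -0.0]
wrist_force: [-1.3, -0.9, 5.3]
grip_width: 0.0477
```

```bash
python3 -m creep '[[[0,0,0,0,0,-10,42],[0,0,0,0,0,-30,42],[0,0,0,0,0,-45,42],[0,0,0,0,0,-35,42],[0,0,0,0,0,-10,42],[0,0,0,0,0,0,42]]]'
python3 -m creep '[[[0,0,0,14,20,0,42],[0,0,0,24,33,0,42],[0,0,0,25,35,0,42],[0,0,0,25,35,0,42],[0,0,0,17,23,0,42],[0,0,0,9,12,0,42],[0,0,0,0,0,0,42],[0,0,0,0,0,0,42]]]'
python3 go.py .4845 .2965 .0378 73.5
```

```text
t: 33.35
ee_pos: [0.5492, 0.1122, 0.164]
ee_rot: [0.451, 3.106, 0.002]
wrist_force: [-0.6, -0.7, -2.2]
grip_width: 0.0479
t: 34.15
ee_pos: [0.4842, 0.2938, 0.1613]
ee_rot: [-0.453, -3.108, 0.004]
wrist_force: [0.1, -1.2, -1.0]
grip_width: 0.0476
t 34.15 pos [0.4842 0.2938 0.1613] jaw 73.4 F [ 0.1 -1.2 -1. ] w 47.6
shift now mm [  0.5   3.  123.5] turn deg [-0.1 -0.  -0.1] shift after turn [  0.5   2.7 123.5]
```

```bash
python3 -m creep '[[[0,0,0,0,2,20,42],[0,0,0,0,0,40,42],[0,0,0,0,0,35,42],[0,0,0,0,0,13,42],[0,0,0,0,0,7,42],[0,0,0,0,0,3,42],[0,0,0,0,0,0,42],[0,0,0,0,0,0,42]]]'
python3 go.py .4845 .2965 .0378 73.5
python3 - <<'E'
from loc import *
a=grab_frame('side')[215:384,200:450]
cv2.imwrite('pics/p6.png',cv2.cvtColor(cv2.resize(a,None,fx=3,fy=3),cv2.COLOR_RGB2BGR))
E
```

```text
t: 34.95
ee_pos: [0.4853, 0.2983, 0.0456]
ee_rot: [0.451, 3.107, 0.002]
wrist_force: [0.5, -0.4, -1.9]
grip_width: 0.0478
t 34.95 pos [0.4853 0.2983 0.0456] jaw 73.5 F [ 0.5 -0.4 -1.9] w 47.8
shift now mm [ 0.3 -2.   7.8] turn deg [ 0.1  0.1 -0. ] shift after turn [ 0.3 -2.   7.8]
```

View pics/p6.png

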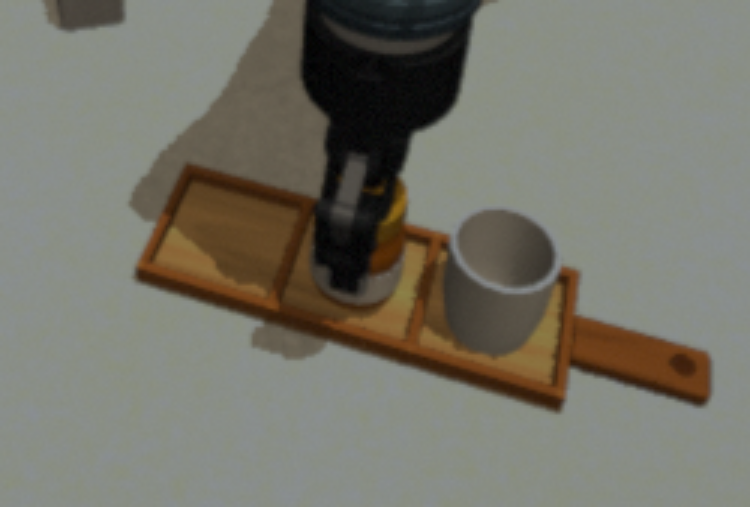

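The jar is 8 mm above the middle compartment, spanning columns 312 to 403, between dividers at about 290 and 415. Lower and release.

```bash
python3 -m creep '[[[0,0,0,0,-1,3,42],[0,0,0,0,0,2,42],[0,0,0,0,0,1,42],[0,0,0,0,0,0.5,42],[0,0,0,0,0,0,42],[0,0,0,0,0,0,42]]]'
python3 -m creep '[[[0,0,0,0,0,0.6,42],[0,0,0,0,0,0,42],[0,0,0,0,0,0,42]]]'
python3 -m creep '[[[0,0,0,0,0,0.6,42],[0,0,0,0,0,0,42],[0,0,0,0,0,0,42]]]'
```

```text
t: 35.6
ee_pos: [0.484, 0.2968, 0.0378]
ee_rot: [-0.451, -3.109, 0.0]
wrist_force: [-0.9, -0.3, 0.7]
grip_width: 0.0472
t: 35.9
ee_pos: [0.484, 0.2968, 0.0378]
ee_rot: [-0.451, -3.109, 0.001]
wrist_force: [-2.3, -1.9, 7.2]
grip_width: 0.0474
t: 36.2
ee_pos: [0.484, 0.2968, 0.0377]
ee_rot: [0.451, 3.109, -0.001]
wrist_force: [-5.2, -3.1, 13.6]
grip_width: 0.0476
```

```bash
python3 -m creep '[[[0,0,0,0,0,-0.6,42],[0,0,0,0,0,0,80],[0,0,0,0,0,0,80],[0,0,0,0,0,0,80],[0,0,0,0,0,-10,80],[0,0,0,0,0,-35,80],[0,0,0,0,0,-45,80],[0,0,0,0,0,-45,80]]]'
python3 -m creep '[[[0,0,-7,0,0,-25,80],[0,0,-8,0,0,0,80],[0,0,-8,0,0,0,80],[0,0,-7.5,0,0,0,80],[0,0,0,0,0,0,80],[0,0,0,0,0,0,80]]]'
python3 go.py .666 .0663 .2 104
```

```text
t: 37.0
ee_pos: [0.4837, 0.2968, 0.174]
ee_rot: [-0.45, -3.109, 0.0]
wrist_force: [0.9, 0.1, 0.1]
grip_width: 0.0801
t: 37.6
ee_pos: [0.4842, 0.2968, 0.1975]
ee_rot: [-0.377, 3.119, 0.0]
wrist_force: [-1.1, -0.0, -0.3]
grip_width: 0.0797
t 37.6 pos [0.4842 0.2968 0.1975] jaw 103.8 F [-1.1 -0.  -0.3] w 79.7
shift now mm [-121.6 -267.2   -2.5] turn deg [ 0.   0.  -0.2] shift after turn [-120.7 -267.7   -2.5]
```

```bash
python3 -m creep '[[[0,0,0,-11,-24,0,80],[0,0,0,-19,-42,0,80],[0,0,0,-20,-44,0,80],[0,0,0,-20,-44,0,80],[0,0,0,-20,-44,0,80],[0,0,0,-18,-40,0,80],[0,0,0,-13,-29,0,80],[0,0,0,0,0,0,80]]]'
python3 go.py .666 .0663 .034 104
python3 - <<'E'
from loc import *
s=telemetry.state();w=cam('wrist',s);a=grab_frame('wrist')
for e in recognise('wrist','tea_tin')[:3]: print(e,np.round(ray(w,e['rect'][:2],.065),3))
print(np.round(proj(w,[.666,.0663,.08])))
b=grab_frame('side')[215:384,200:450]
cv2.imwrite('pics/p7.png',cv2.cvtColor(np.vstack([cv2.resize(a[110:290,160:360],(400,360),interpolation=2),cv2.resize(b,(400,240))]),cv2.COLOR_RGB2BGR))
E
```

```text
t: 38.4
ee_pos: [0.6687, 0.0604, 0.1968]
ee_rot: [-0.366, 3.119, -0.006]
wrist_force: [-0.2, -1.2, 0.5]
grip_width: 0.0798
t 38.4 pos [0.6687 0.0604 0.1968] jaw 103.4 F [-0.2 -1.2  0.5] w 79.8
shift now mm [  1.4   7.  162.8] turn deg [-0.2  0.  -0.6] shift after turn [  1.2   6.4 162.8]
{'rect': [260.6, 178.1, 49.6, 59.1], 'conf': 0.63} [0.663 0.068 0.065]
[[259. 185.]]
```

View pics/p7.png

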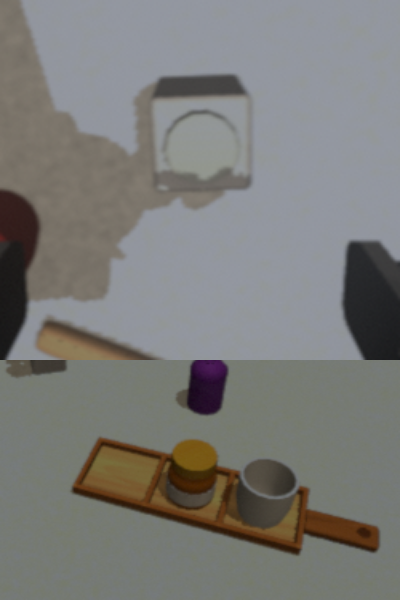

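The tin's sides line up with the jaws, and its lid centre at (202,146) agrees with the prediction within 2 px. The jar stands well in the middle compartment. Settle, then descend.

```bash
python3 -m creep '[[[0,0,0,0,0,20,80],[0,0,0,0,0,30,80],[0,0,0,0,0,10,80],[0,0,0,0,0,0,80],[0,0,0,0,0,0,80]]]'
python3 go.py .666 .0665 .034 104
```

```text
t: 39.05
ee_pos: [0.6664, 0.0681, 0.1383]
ee_rot: [-0.384, 3.117, 0.001]
wrist_force: [1.0, -0.0, 0.4]
grip_width: 0.0801
t 39.05 pos [0.6664 0.0681 0.1383] jaw 104.0 F [ 1.  -0.   0.4] w 80.1
shift now mm [  0.9  -1.4 104.3] turn deg [0.  0.1 0. ] shift after turn [  0.8  -1.4 104.3]
```

```bash
python3 -m creep '[[[0,0,0,1,-1,20,80],[0,0,0,0,0,35,80],[0,0,0,0,0,25,80],[0,0,0,0,0,14,80],[0,0,0,0,0,7,80],[0,0,0,0,0,3,80],[0,0,0,0,0,0,80],[0,0,0,0,0,0,80]]]'
python3 -m creep '[[[0,0,0,0,0,0,38],[0,0,0,0,0,0,38],[0,0,0,0,0,0,38],[0,0,0,0,0,0,38],[0,0,0,0,0,0,38],[0,0,0,0,0,0,38],[0,0,0,0,0,0,38]]]'
```

```text
t: 39.85
ee_pos: [0.6663, 0.0661, 0.0345]
ee_rot: [-0.383, 3.116, 0.0]
wrist_force: [0.2, 0.3, -0.1]
grip_width: 0.08
t: 40.55
ee_pos: [0.666, 0.0661, 0.034]
ee_rot: [-0.383, 3.117, 0.0]
wrist_force: [-0.2, -0.2, 5.9]
grip_width: 0.0454
```

```bash
python3 -m creep '[[[0,0,0,0,0,-10,38],[0,0,0,0,0,-30,38],[0,0,0,0,0,-45,38],[0,0,0,0,0,-35,38],[0,0,8,0,0,-10,38],[0,0,8,0,0,0,38],[0,0,7.5,0,0,0,38],[0,0,7,0,0,0,38]]]'
python3 -m creep '[[[0,0,0,0,0,0,38],[0,0,0,0,0,0,38]]]'
python3 go.py .557 .275 .039 73.5
```

```text
t: 41.35
ee_pos: [0.6648, 0.0658, 0.1632]
ee_rot: [-0.459, -3.107, 0.0]
wrist_force: [-0.0, 0.2, -1.3]
grip_width: 0.0455
t: 41.55
ee_pos: [0.665, 0.0659, 0.1631]
ee_rot: [-0.445, -3.109, 0.001]
wrist_force: [-0.5, -0.2, -1.8]
grip_width: 0.0452
t 41.55 pos [0.665  0.0659 0.1631] jaw 73.7 F [-0.5 -0.2 -1.8] w 45.2
shift now mm [162.3 170.5 124.1] turn deg [-0.  -0.   0.2] shift after turn [163.  169.8 124.1]
```

```bash
python3 -m creep '[[[0,0,0,16,17,0,38],[0,0,0,31,32,0,38],[0,0,0,33,34,0,38],[0,0,0,33,34,0,38],[0,0,0,26,28,0,38],[0,0,0,16,17,0,38],[0,0,0,8,8,0,38],[0,0,0,0,0,0,38]]]'
python3 -m creep '[[[0,0,0,0,0,20,38],[0,0,0,0,0,35,38],[0,0,0,0,0,30,38],[0,0,0,0,0,15,38],[0,0,0,0,0,8,38],[0,0,0,0,0,0,38],[0,0,0,0,0,0,38]]]'
python3 go.py .557 .275 .039 73.5
python3 - <<'E'
from loc import *
a=grab_frame('side')[215:384,200:450]
cv2.imwrite('pics/p8.png',cv2.cvtColor(cv2.resize(a,None,fx=3,fy=3),cv2.COLOR_RGB2BGR))
E
```

```text
t: 42.35
ee_pos: [0.5566, 0.2765, 0.1632]
ee_rot: [-0.445, -3.109, -0.001]
wrist_force: [0.2, -0.8, -2.0]
grip_width: 0.0452
t: 43.05
ee_pos: [0.5585, 0.2753, 0.0564]
ee_rot: [0.451, 3.107, 0.002]
wrist_force: [-0.4, 0.4, -2.3]
grip_width: 0.0456
t 43.05 pos [0.5585 0.2753 0.0564] jaw 73.5 F [-0.4  0.4 -2.3] w 45.6
shift now mm [ 1.4 -0.7 17.4] turn deg [ 0.1  0.1 -0. ] shift after turn [ 1.3 -0.7 17.4]
```

View pics/p8.png

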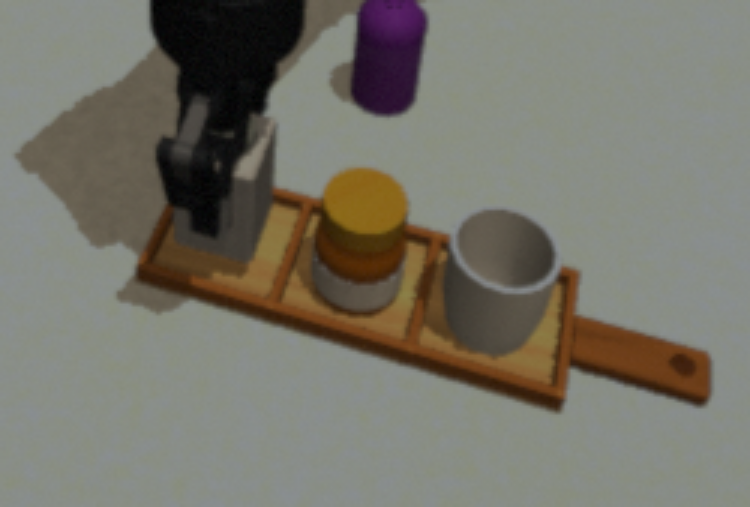

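The tin hangs 17 mm above the far compartment, bottom corners at (178,240) and (255,260), parallel to the tray walls and well placed. Lower it.

```bash
python3 -m creep '[[[0,0,0,0,0,8,38],[0,0,0,0,0,4,38],[0,0,0,0,0,2,38],[0,0,0,0,0,1,38],[0,0,0,0,0,0,38],[0,0,0,0,0,0,38]]]'
python3 -m creep '[[[0,0,0,0,0,0.7,38],[0,0,0,0,0,0,38],[0,0,0,0,0,0,38]]]'
python3 -m creep '[[[0,0,0,0,0,0.6,38],[0,0,0,0,0,0,38],[0,0,0,0,0,0,38]]]'
```

```text
t: 43.7
ee_pos: [0.5574, 0.2752, 0.0403]
ee_rot: [0.451, 3.109, 0.0]
wrist_force: [0.6, 0.3, -1.7]
grip_width: 0.0452
t: 44.0
ee_pos: [0.5574, 0.2752, 0.0395]
ee_rot: [0.451, 3.109, -0.0]
wrist_force: [0.3, 1.1, -0.9]
grip_width: 0.0455
t: 44.3
ee_pos: [0.5575, 0.2752, 0.039]
ee_rot: [0.451, 3.109, 0.0]
wrist_force: [0.2, 0.3, -1.3]
grip_width: 0.0454
```

```bash
python3 -m creep '[[[0,0,0,0,0,0.6,38],[0,0,0,0,0,0,38],[0,0,0,0,0,0,38]]]'
python3 -m creep '[[[0,0,0,0,0,0,75],[0,0,0,0,0,0,75],[0,0,0,0,0,0,75],[0,0,0,0,0,0,75],[0,0,0,0,0,-10,75],[0,0,0,0,0,-35,75],[0,0,0,0,0,-45,75],[0,0,0,0,0,-45,75]]]'
python3 -m creep '[[[0,0,0,-30,-20,-20,75],[0,0,0,-40,-35,-20,75],[0,0,0,-40,-35,0,75],[0,0,0,-20,-20,0,75],[0,0,0,0,0,0,75],[0,0,0,0,0,0,75],[0,0,0,0,0,0,75]]]'
python3 - <<'E'
from loc import *
a=grab_frame('side')[130:384,130:450];b=grab_frame('scene')[80:334,40:360]
cv2.imwrite('pics/fin.png',cv2.cvtColor(cv2.resize(np.hstack([a,b]),None,fx=1.25,fy=1.25),cv2.COLOR_RGB2BGR))
E
```

```text
t: 44.6
ee_pos: [0.5575, 0.2752, 0.0389]
ee_rot: [0.451, 3.109, -0.0]
wrist_force: [-2.2, -1.8, 4.7]
grip_width: 0.0456
t: 45.4
ee_pos: [0.557, 0.2751, 0.1752]
ee_rot: [-0.45, -3.109, 0.0]
wrist_force: [2.0, -0.2, -0.4]
grip_width: 0.0751
t: 46.1
ee_pos: [0.6449, 0.1429, 0.2112]
ee_rot: [-0.447, -3.109, -0.002]
wrist_force: [-0.8, 0.6, 0.2]
grip_width: 0.0751
```

View pics/fin.png

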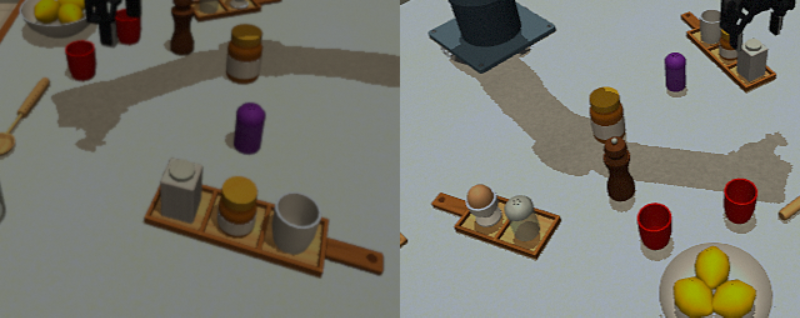

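All five things stand upright in their compartments. The pepper mill, big jar and look-alikes have not moved, and the arm is clear.

```bash
python3 -c "
from station import *
print(hand_in())"
```

```text
the job is handed in; nothing more can be done
None
```

Both trays are made up and the job is handed in, at about 46 s of the 136 s allowed.

- **Short tray:** the egg cup is next to the handle and the salt shaker in the far compartment.
- **Long tray:** the tea cup is next to the handle, the small jam jar in the middle and the tea tin at the far end.
- **Order and setting down:** I placed them in the order you listed. Each one was lowered until the wrist force showed contact with the tray floor (about 5 to 18 N), then released.
- **Last check:** the final scene and side pictures show all five upright in their compartments. The pepper mill, big jar, red cups and purple shaker are where they were, and the gripper is clear of everything.

**What disagreed or had to be mended:**
- **Regrips:** the egg cup and the small jar were first gripped too high, so I opened, lowered and regripped both before lifting.
- **Long tray position:** the camera estimates of the tray differed by 5 to 8 mm. I went mainly by the side camera, and the pictures confirmed the fit.
- **Grip widths:** these read 0.5 to 2.5 mm under the stated sizes, with no sign of slipping.

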